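# Raise the pass-through barrier and push the sample carriage through

## Task

Without gripping or lifting anything, use the fingertips to push the yellow-and-black counterweighted barrier arm steadily upward, past its balance point, so that it stays raised by itself. Then push the white carriage by its blue rear plate along its lane, through the open barrier, until its front meets the stop at the lane's far end, with the jar still standing in it. Leave the jars, bottle and tape beside the lane alone, and finish with the barrier still up.

Things in the scene. Friction and masses are not known exactly. Their poses are not given: they have to be found in the camera images.
- gate: Fixed lane with posts. Origin on the bench top at the lane's centre, directly under the lowered barrier; x runs along the lane away from the robot (push direction), y to the left across it, z up. Base plate 8 mm thick, 112 mm wide, x = -180 to +95 mm; on it two side rails 12 mm high, inner faces at y = +-43 mm. Foot of the hinge post: x +-28 mm, out to y = +159 mm.
- hinge (a point): The barrier's hinge point on the fixed post (two cheeks, 106 mm high), 90 mm above the bench, at gate x = 0, y = +95 mm. Axes as the gate; the barrier turns about the x axis through this point, its free end rising and coming over towards +y. A 44 mm steel counterweight disc sits on a cranked tail behind it.
- boom (a joint): Barrier angle, rad: 0 lowered (level, in the fork), 1.6 fully raised (just past upright) against a stop. Balance point about 1.0 (0.9 to 1.1): below it the arm falls back by itself, above it it swings on to 1.6 within about a second and stays. Lifting takes about 1 N at the lift point; slightly damped.
- lift_point (a point): Point on the centre line of the barrier, a round tube 14 mm in diameter and 255 mm long from hinge to free end; this point lies 205 mm from the hinge and moves with the barrier, in the gate's y-z plane. Lowered, it is at gate y = -110 mm, 90 mm above the bench (underside of the tube 83 mm), with free room beneath.
- fork (a point): Top of the narrow fixed post whose fork carries the lowered barrier: at gate x = 0, y = -66 mm, 83 mm above the bench (prongs to 97 mm); the post is 20 mm along x and 14 mm along y. Beyond gate y = -80 mm the bench below the barrier's free end is bare.
- end_stop (a point): Centre of the near face of the end stop, at gate x = +79 mm, 22 mm above the bench; the stop is 100 mm wide and its top is 37 mm above the bench. The carriage's front end meets this face.
- carriage: White carriage, 120 mm long (x), 76 mm wide, 14 mm thick, loose, about 0.3 kg (takes 2 to 7 N to push), sliding on the base plate between the rails. Origin at the centre of its underside; x along the lane away from the robot. Starts before the barrier; against the end stop its origin is at gate x = +19 mm.
- push_plate (a point): Centre of the rear face (carriage x = -60 mm) of the blue upright push plate at the carriage's rear end, 43 mm above the bench. The plate is 60 mm wide, 6 mm thick, its top 65 mm above the bench. Axes as the carriage.
- sample_jar: Glass sample jar with dark grey contents and a white cap, 50 mm diameter, 78 mm high, standing in a 6 mm deep recess of the carriage, 28 mm ahead of the carriage's centre; its cap is 94 mm above the bench. Origin at the centre of its underside, z up.
- orange_jar: Bystander: orange sample jar with white cap, 41 mm diameter, 63 mm high, left of the lane. Origin at the centre of its underside.
- tape_roll: Bystander: roll of tape lying flat, 92 mm diameter, 25 mm high, beyond the barrier on the right. Origin at the centre of its underside.
- blue_bottle: Bystander: light blue bottle with white cap, 67 mm diameter, 152 mm high, beyond the hinge post on the left. Origin at the centre of its underside.
Things that resemble listed ones, but are neither listed nor needed, are in the scene too. Leave any red look-alike of the carriage alone. What is shaped like the sample_jar but red is not meant.

How it is judged:
On the way, in this order (a step that is already met when the one before it is completed fails the run):
1. the barrier stands fully raised while the carriage is still before it (value of joint boom above 1.5 rad and x of carriage in the frame of gate below -0.06 m), for 0.3 s.
2. the carriage has been pushed up to the end stop (x of carriage in the frame of gate above 0.013 m), for 0.2 s.
At the end, for the whole second after the job is handed in: The barrier stands raised by itself (over 1.5 rad), the carriage lies flat in its lane at rest within 6 mm of the end stop, and the white-capped jar stands upright in the carriage's recess (value of joint boom above 1.5 rad and x of carriage in the frame of gate above 0.013 m and height (world z) of carriage below 0.012 m and linear speed of carriage below 0.01 m/s and angle between sample_jar's own z axis and vertical below 0.12 rad and horizontal distance between sample_jar and carriage below 0.034 m and z of sample_jar in the frame of carriage below 0.012 m); the robot touches nothing.
It fails at once if the barrier was flung up (faster than 4 rad/s) (velocity of joint boom above 4 rad/s).
It fails at once if the carriage was pushed to the barrier while it was not raised (x of carriage in the frame of gate above -0.06 m and value of joint boom below 1.2 rad).
It fails at once if the carriage was lifted (height (world z) of carriage above 0.02 m).
It fails at once if the grey jar was lifted out or tipped (height (world z) of sample_jar above 0.03 m or angle between sample_jar's own z axis and vertical above 0.35 rad).
It fails at once if a bystander was disturbed (distance of any of orange_jar, tape_roll, blue_bottle from where it was at the start of the episode above 0.02 m).
It also fails if it takes over 61 s, if anything falls off the work surface, if the arm or the gripper's body presses on something with over 40 N, if the wrist force passes 120 N, or if a joint passes its speed limit or range.

## Robot

A 6-joint arm with a two-finger parallel gripper is mounted at the origin on a cart in front of the work surface, level with it; the furniture and walls round the work are solid. World frame = base frame: x ahead of the robot, y to its left, z up, the work surface at z = 0. Lengths are in m, angles in rad, forces in N, time in s.
With the tool pointing down it reaches from about 0.35 to 0.775 m from the base axis. Payload 5.5 kg.
Tool frame: the origin (TCP) lies between the finger pads; the fingertips stand env.nose_length ahead of it and the grasp point (between the pads) lies 8 mm behind it (env.nose_length is the distance from the TCP to the fingertips, in m); z points along the fingers, y is the direction in which the jaws open and shut (so a half turn about z gives the same grasp; the last joint's range is limited). The gripper opens to 85 mm and grips with 20 to 120 N. Pads are 22 mm wide; open, the fingers measure 114 mm over their backs; the gripper's body (76 mm by 85 mm) begins 54 mm behind the grasp point. The pads swing forward as they close: fully open they stand 13 mm farther back than shut.
Start: joints at [-1.49, 0.313, 0.046, 1.304, 0, 1.431], TCP at [0.126, -0.561, 0.222] pointing down, gripper open.
Joint ranges: [-2.76, 2.76], [-0.86, 1.69], [-1.03, 1.26], [-2.2, 2.34], [-1.47, 1.5], [-3.14, 3.14]. Speed limits (rad/s): [2.57, 2.57, 3.14, 3.14, 3.14, 3.14].

## Interface

Orientations are given as a unit quaternion [w, x, y, z].
In Python, from workcell import env gives the robot as it stands. The module is installed in compiled form; this text tells all that it offers.
- The arm moves only by the shell command python3 -m creep 'ROWS' [FORCE]. ROWS is a JSON object of lists of equal length, an entry for each row: "hand": the finger opening in mm, from 0 to 85.4; "delta_pos": the shift along the tool's x, y, z scaled (see below), a list of three; "turn": the turn about the tool's z scaled (see below). In form: {"hand": [hand, ...], "delta_pos": [[dx, dy, dz], ...], "turn": [turn, ...]}. A call has exactly 5 rows; each row shifts and turns the commanded pose from where the row before left it, along the tool's axes as they then stand; what a row does not reach is not made up. The controller multiplies each number of a shift by 0.8 m and each number of a turn by 5 degrees. A row lasts 1/12 s, in which the tool goes at most 41.7 mm and 7.16 degrees, less where a joint would pass 70% of its speed; a pose out of reach is approached as far as the arm can. A call with a number of a shift or a turn outside -1 to 1 is refused whole. A call with a gripper value outside its range is refused whole. The fingers move at their own pace and stop on an object; FORCE is the grip in N (left out, the last holds). Time passes only in rows, so rows that do not move let the fingers close, or fill a call up. It gives the time, the measured TCP pose, the force and the opening at its end, in the units of the state.
- env.get_state(): the state, without advancing time (a new reading comes with each control period).
- env.read_camera(name): name is "scene" or "top" or "wrist"; returns a dict with "pixels" (400x640x3 uint8, red, green, blue), "depth" (400x640 float32, m along the optical axis (not along the pixel's ray), 0 where there is no reading), "fx", "fy", "cx", "cy" (pixels), "origin" and "orientation" of the camera in the world. Camera axes: x right, y down, z forward; pixel columns grow to the right and rows downward; lengths in m; the calibration is good to about 2 mm. A picture is of the moment at which its call begins.
- env.hand_in(): hands the job in, once; it reports no verdict.
Trained networks look in the newest picture that a camera, given by its name, has taken for a name from the list of things; names that differ only in an ending like _2 or _b are one class to them, and where a whole thing is asked for, a point or a joint stands for the part that bears it (a point fixed in the world has none). Each returns a list of dicts, best first, with "score" (0 to 1); they miss things now and then, are a little off and sometimes report something else, mostly with a low value. They report only what shows in the picture. A call takes as long as a camera call. They do not tell look-alikes from the thing itself.
- env.find_in(camera, target): "location" ([row, column] in pixels, amid what is visible of it).
- env.pinpoint(camera, target): "location" ([row, column] in pixels: a listed point, or the origin of a listed thing).
The state is a dict: "clock": time; "joint_pos": joint angles; "qvel": joint speeds; "tau": joint torques, N m; "tcp_pos": TCP position; "orientation": TCP orientation; "wrist_force": force on the tool from outside, world axes, zero at the start; "ft_torque": the same for the moment, N m; "finger_gap": finger opening in m.
Only numpy, scipy, OpenCV 4.12 (cv2) and the standard library are available. Lean on these libraries where they do the work, as an engineer would, in place of code of your own. Each camera call takes 0.05 s, during which the arm holds its last target.

## Working session

There is one attempt and no reset: what is moved stays moved. The work goes in short steps, Python scripts to look and compute and a shell command to move; the robot and the scene stay as the last step left them, time stands still between calls to the robot, and variables do not carry over. Pictures are saved under pics/ and viewed, and the job is handed in when it is done.

```bash
mkdir -p pics
cat > h.py <<'E'
from workcell import env
import numpy as np, cv2
from scipy.spatial.transform import Rotation as R
def shot(cam,fn):
    c=env.read_camera(cam); cv2.imwrite('pics/'+fn,c['pixels'][:,:,::-1]); return c
def Rq(q): return R.from_quat([q[1],q[2],q[3],q[0]]).as_matrix()
def px(c,r,col,depth=None):
    d=c['depth'][int(round(r)),int(round(col))] if depth is None else depth
    p=np.array([(col-c['cx'])/c['fx']*d,(r-c['cy'])/c['fy']*d,d])
    return Rq(c['orientation'])@p+np.array(c['origin'])
def pz(c,r,col,z):
    v=Rq(c['orientation'])@np.array([(col-c['cx'])/c['fx'],(r-c['cy'])/c['fy'],1]); o=np.array(c['origin'])
    return o+v*(z-o[2])/v[2]
E
python3 - <<'E'
from h import *
np.set_printoptions(precision=4,suppress=True)
print(env.nose_length, env.get_state())
for cam in('scene','top'):
    c=shot(cam,cam+'1.png'); print(cam,c['origin'],c['orientation'],c['fx'])
    for t,z in [('gate',0),('hinge',.09),('lift_point',.09),('fork',.083),('end_stop',.022),('carriage',.008),('push_plate',.043),('sample_jar',.016),('orange_jar',0),('tape_roll',0),('blue_bottle',0)]:
        for d in env.pinpoint(cam,t)[:3]:
            l=d['location']; print(t,round(d['score'],2),np.round(l,1),pz(c,*l,z)[:2])
E
```

```text
0.011 {'clock': 0.0, 'joint_pos': array([-1.4896,  0.314 ,  0.045 ,  1.3036,  0.    ,  1.4312]), 'qvel': array([ 0.0002, -0.0016, -0.0003, -0.0009, -0.0008,  0.0011]), 'tau': array([ -0.0009, -48.0631,  29.8533,   0.0196,  -0.0003,  -0.    ]), 'tcp_pos': array([ 0.1259, -0.5605,  0.2214]), 'orientation': array([-0.0009,  0.9939,  0.1102,  0.    ]), 'wrist_force': array([-0.0349, -0.4085,  0.088 ]), 'ft_torque': array([-0.0006, -0.0043, -0.0333]), 'finger_gap': 0.08563556458122364}
scene [0.1347 0.5136 0.8305] [ 0.1269 -0.3279  0.876  -0.33  ] 370.32121320642955
gate 0.96 [216.9 289.2] [0.6368 0.0651]
hinge 0.89 [211.5 259.8] [0.6526 0.1508]
lift_point 0.65 [173.  321.9] [ 0.6233 -0.0629]
fork 0.89 [182.  309.8] [ 0.6302 -0.0188]
fork 0.56 [218.7 299.8] [0.5618 0.0963]
end_stop 0.55 [192.2 277. ] [0.7162 0.0329]
carriage 0.78 [270.8 372.2] [0.3515 0.0579]
carriage 0.75 [227.5 308.8] [0.5645 0.061 ]
push_plate 0.97 [287.1 376.1] [0.3099 0.107 ]
push_plate 0.85 [236.3 321.6] [0.5017 0.0797]
sample_jar 0.82 [220.  301.6] [0.5931 0.059 ]
sample_jar 0.76 [279.4 234.1] [0.5925 0.3056]
orang
[... 273 characters left out ...]
2.4 311.4] [0.6503 0.0522]
hinge 0.64 [161.8 275.5] [0.6591 0.1525]
hinge 0.61 [145.2 313.2] [0.7094 0.0493]
lift_point 0.92 [175.1 347.3] [ 0.6272 -0.0472]
fork 0.65 [172.8 335. ] [ 0.6341 -0.0134]
end_stop 0.59 [146.8 311.7] [0.7224 0.0534]
carriage 0.65 [275.4 306.2] [0.3493 0.0591]
carriage 0.59 [202.2 304.7] [0.5598 0.0694]
carriage 0.42 [178.  348.8] [ 0.6351 -0.058 ]
push_plate 0.83 [220.4 301.4] [0.5028 0.0768]
push_plate 0.69 [193.6 306.3] [0.5797 0.0651]
sample_jar 0.81 [193.  305.8] [0.5857 0.0669]
sample_jar 0.71 [185.5 227.4] [0.6014 0.295 ]
orange_jar 0.65 [196.3 259.3] [0.5747 0.203 ]
tape_roll 0.86 [167.3 381.1] [ 0.6716 -0.1541]
blue_bottle 0.87 [137.4 259.1] [0.7523 0.2111]
```

```bash
python3 -c "
import cv2
a=cv2.imread('pics/scene1.png')[120:320,180:440];cv2.imwrite('pics/s1c.png',cv2.resize(a,None,fx=3,fy=3)[:600,:800])
a=cv2.imread('pics/top1.png')[100:300,200:460];cv2.imwrite('pics/t1c.png',cv2.resize(a,None,fx=3,fy=3)[:600,:800])"
```

```text
(no output)
```

View pics/scene1.png

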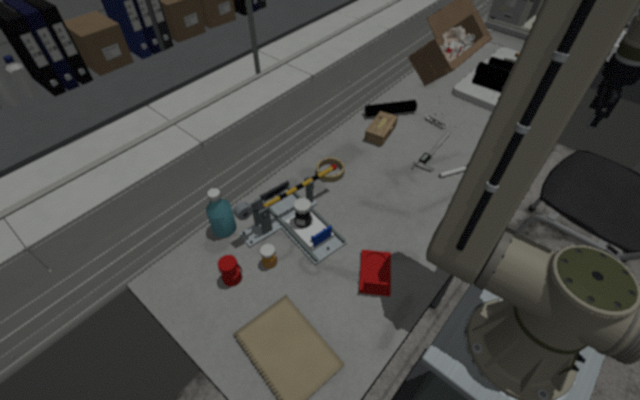

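View pics/s1c.png

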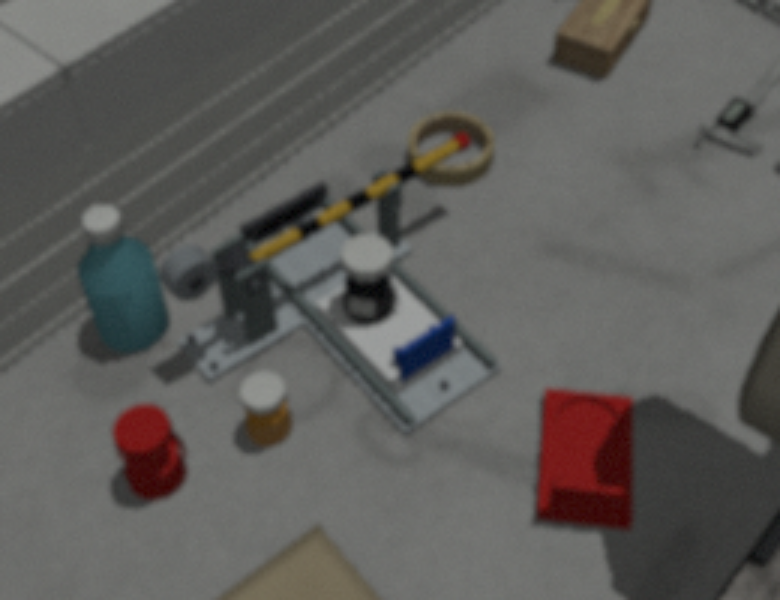

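View pics/t1c.png

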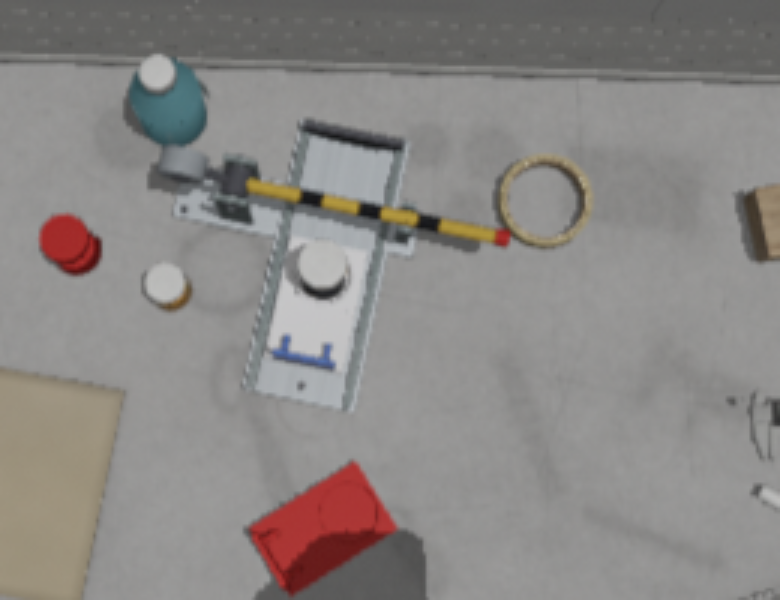

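Full-frame candidates:
- **Carriage:** the white one is at top (202,305) and scene (228,309). The red look-alike is at top (275,306) and scene (271,372), so I choose the white one.
- **Jar:** the grey jar with the white cap is at top (190,306). The red jar at top (182,225) and the orange jar at (196,259) are not it.
- **Boom:** it runs across from about top (162,280) to (179,367), and its red tip is clear of the tape at (167,381).

Next I refine the gate pose using depth.

Run:
```python
from h import *
from scipy.optimize import least_squares
np.set_printoptions(precision=4,suppress=True)
loc={'hinge':((0,.095),.09),'lift_point':((0,-.11),.09),'fork':((0,-.066),.083),'end_stop':((.079,0),.022),'gate':((0,0),0)}
obs=[]
for cam in('scene','top'):
    c=env.read_camera(cam)
    for t,(g,z) in loc.items():
        ds=env.pinpoint(cam,t)
        if ds: obs.append((g,pz(c,*ds[0]['location'],z)[:2],cam,t))
    # boom yellow pixels
    im=c['pixels'].astype(int); m=(im[...,0]-im[...,2]>60)&(im[...,1]>70)
    rr,cc=np.nonzero(m); P=np.array([px(c,r,k) for r,k in zip(rr,cc) if c['depth'][r,k]>0])
    P=P[(P[:,2]>.075)&(P[:,2]<.11)&(P[:,0]>.55)&(P[:,0]<.72)]
    print(cam,len(P),P.mean(0)); l=cv2.fitLine(P[:,:2].astype(np.float32),cv2.DIST_HUBER,0,.01,.01).ravel(); print('boom line',l)
    r=((im[...,0]-im[...,1]>70)); rr,cc=np.nonzero(r); Q=np.array([px(c,a,k) for a,k in zip(rr,cc) if c['depth'][a,k]>0]); s=(abs(Q[:,0]-.62)<.03)&(abs(Q[:,1]+.1)<.03); 
    if s.any(): print('red tip',Q[s].mean(0),Q[s].min(0),s.sum())
    b=(im[...,2]-im[...,0]>50); rr,cc=np.nonzero(b); Q=np.array([px(c,a,k) for a,k in zip(rr,cc) if c['depth'][a,k]>0]); s=(abs(Q[:,0]-.5)<.04)&(abs(Q[:,1]-.08)<.05); 
    if s.any(): print('blue',Q[s].mean(0),Q[s].min(0),Q[s].max(0),s.sum())
def f(p):
    o=[]
    C,S=np.cos(p[2]),np.sin(p[2])
    for g,w,_,_ in obs: o+= [p[0]+C*g[0]-S*g[1]-w[0],p[1]+S*g[0]+C*g[1]-w[1]]
    return np.array(o)
s=least_squares(f,[.64,.057,-.15],loss='soft_l1',f_scale=.004); print(s.x)
for (g,w,cam,t),r in zip(obs,f(s.x).reshape(-1,2)): print(cam,t,w,r*1000)
```

```text
scene 173 [0.6339 0.0222 0.0966]
boom line [0.1817 0.9834 0.6339 0.0222]
red tip [ 0.6111 -0.1013  0.0981] [ 0.6081 -0.1034  0.0964] 6
blue [0.5005 0.0819 0.0581] [0.4954 0.053  0.0334] [0.508  0.1071 0.0696] 75
top 271 [0.6376 0.0287 0.0953]
boom line [ 0.1683  0.9857  0.6348 -0.0007]
red tip [ 0.6168 -0.101   0.0984] [ 0.6112 -0.1066  0.091 ] 20
blue [0.5082 0.0786 0.0562] [0.4994 0.0525 0.0341] [0.526  0.1054 0.0697] 54
[ 0.6394  0.0542 -0.1585]
scene hinge [0.6489 0.1493] [ 5.5263 -1.3086]
scene lift_point [ 0.6218 -0.0642] [0.2701 9.8269]
scene fork [ 0.6313 -0.0178] [-2.256   6.8662]
scene end_stop [0.716  0.0365] [1.4667 5.2537]
scene gate [0.6309 0.0629] [ 8.5307 -8.7317]
top hinge [0.6588 0.1517] [-4.422  -3.6358]
top lift_point [ 0.6205 -0.049 ] [ 1.5704 -5.442 ]
top fork [ 0.6318 -0.0118] [-2.8262  0.8093]
top end_stop [0.7233 0.0417] [-5.8729  0.0455]
top gate [0.6388 0.0546] [ 0.5815 -0.3905]
```

```bash
T='"hand":[0,0,0,0,0],"delta_pos":[[0,0,0],[0,0,0],[0,0,0],[0,0,0],[0,0,0]]'
python3 -m creep '{"hand":[0,0,0,0,0],"delta_pos":[[0,0,0],[0,0,0],[0,0,0],[0,0,0],[0,0,0]],"turn":[-1,-1,-1,-1,-1]}'
python3 -m creep '{"hand":[0,0,0,0,0],"delta_pos":[[0,0,0],[0,0,0],[0,0,0],[0,0,0],[0,0,0]],"turn":[-1,-1,-1,-1,-1]}'
python3 -m creep '{"hand":[0,0,0,0,0],"delta_pos":[[0,0,0],[0,0,0],[0,0,0],[0,0,0],[0,0,0]],"turn":[-1,-1,-1,-0.6,0]}'
```

```text
clock: 2.22
tcp_pos: [0.1259, -0.5611, 0.2223]
orientation: [0.0, 0.946, 0.325, -0.0]
wrist_force: [-0.3, 0.3, -0.0]
finger_gap: 0.0254
clock: 2.63
tcp_pos: [0.1259, -0.5611, 0.2223]
orientation: [0.0, 0.853, 0.522, -0.0]
wrist_force: [-0.2, 0.1, -0.6]
finger_gap: 0.0
clock: 3.05
tcp_pos: [0.1259, -0.5611, 0.2223]
orientation: [0.0, 0.762, 0.648, -0.0]
wrist_force: [-0.3, 0.7, 0.5]
finger_gap: 0.0003
```

```bash
python3 -m creep '{"hand":[0,0,0,0,0],"delta_pos":[[0.03,0.025,0],[0.03,0.025,0],[0.03,0.025,0],[0.03,0.025,0],[0.03,0.025,0]],"turn":[0,0,0,0,0]}'
python3 -m creep '{"hand":[0,0,0,0,0],"delta_pos":[[0.03,0.025,0],[0.03,0.025,0],[0.03,0.025,0],[0.03,0.025,0],[0.03,0.025,0]],"turn":[0,0,0,0,0]}'
python3 -m creep '{"hand":[0,0,0,0,0],"delta_pos":[[0.03,0.025,0],[0.03,0.025,0],[0.03,0.025,0],[0.03,0.025,0],[0.03,0.025,0]],"turn":[0,0,0,0,0]}'
python3 -m creep '{"hand":[0,0,0,0,0],"delta_pos":[[0.03,0.025,0],[0.03,0.025,0],[0.03,0.025,0],[0.02,0.025,0],[0.02,0.025,0]],"turn":[0,0,0,0,0]}'
python3 - <<'E'
from h import *
for k in('wrist','top'): c=shot(k,k+'2.png')
E
```

```text
clock: 3.47
tcp_pos: [0.2449, -0.4579, 0.2224]
orientation: [0.0, 0.763, 0.646, -0.0]
wrist_force: [1.2, -1.0, -0.2]
finger_gap: -0.0005
clock: 3.88
tcp_pos: [0.3633, -0.3556, 0.2225]
orientation: [0.0, 0.763, 0.646, -0.0]
wrist_force: [0.1, -0.9, 0.8]
finger_gap: -0.0001
clock: 4.3
tcp_pos: [0.4815, -0.2534, 0.2225]
orientation: [0.0, 0.763, 0.646, -0.0]
wrist_force: [1.1, -0.6, 0.0]
finger_gap: 0.0004
clock: 4.72
tcp_pos: [0.5971, -0.1668, 0.2224]
orientation: [0.0, 0.763, 0.647, 0.0]
wrist_force: [0.0, -0.0, -0.3]
finger_gap: 0.0001
```

View pics/wrist2.png

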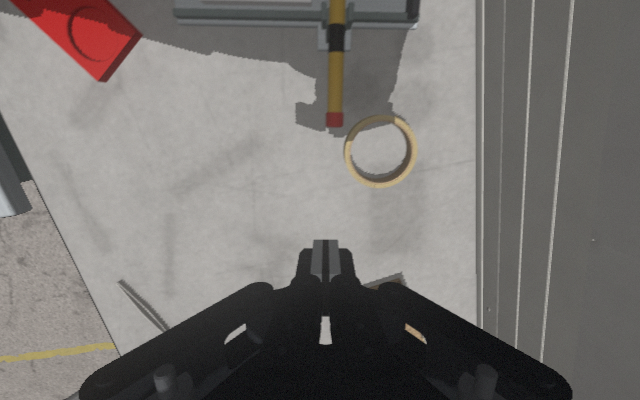

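View pics/top2.png

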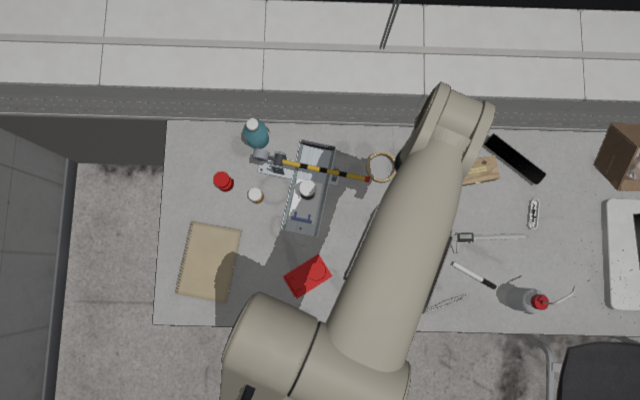

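The wrist view shows the boom vertical at column 335, with its red end at (119,335). The closed fingertips are at (245,325), with the tape to the right at (152,381). I'll measure the tip precisely from here.

Run:
```python
from h import *
np.set_printoptions(precision=4,suppress=True)
c=env.read_camera('wrist'); print(c['origin'],Rq(c['orientation']))
im=c['pixels'].astype(int); m=(im[...,0]-im[...,1]>80); m[:90]=0;m[140:]=0;m[:,:310]=0;m[:,360:]=0
rr,cc=np.nonzero(m); Q=np.array([px(c,a,k) for a,k in zip(rr,cc)]); Q=Q[Q[:,2]>.075]
s=env.get_state(); T=Rq(s['orientation']); t=np.array(s['tcp_pos'])
L=(Q-t)@T; print('red tool frame',L.mean(0),L.min(0),L.max(0)); print(Q.mean(0))
for r in (10,40,60,75,90):
    row=im[r]; k=np.nonzero((abs(np.arange(640)-335)<30)&(row[:,0]-row[:,2]>50))[0]
    if len(k): p=px(c,r,k.mean()); print(r,k.min(),k.max(),p,(p-t)@T)
p=px(c,248,325);print('fingertip tool',(p-t)@T)
```

```text
[ 0.6106 -0.0895  0.3727] [[ 0.987  -0.153  -0.0488]
 [-0.1606 -0.9403 -0.3   ]
 [-0.      0.304  -0.9527]]Traceback (most recent call last):
  File "<stdin>", line 5, in <module>
IndexError: too many indices for array: array is 1-dimensional, but 2 were indexed
```

Run:
```python
from h import *
np.set_printoptions(precision=4,suppress=True)
c=env.read_camera('wrist')
im=c['pixels'].astype(int); print(im[119,335],im[100,335],c['depth'][119,335])
m=(im[...,0]-im[...,1]>60); m[:90]=0;m[140:]=0;m[:,:310]=0;m[:,360:]=0
s=env.get_state(); T=Rq(s['orientation']); t=np.array(s['tcp_pos'])
rr,cc=np.nonzero(m); print(len(rr),rr.min(),rr.max(),cc.min(),cc.max())
Q=np.array([px(c,a,k) for a,k in zip(rr,cc) if c['depth'][a,k]>0]); print(Q.mean(0))
L=(Q-t)@T; print('red tool frame',L.mean(0),L.min(0),L.max(0))
for r in (10,60,75,100):
    k=np.nonzero((abs(np.arange(640)-335)<30)&(im[r,:,0]-im[r,:,2]>50))[0]
    if len(k): p=px(c,r,k.mean()); print(r,k.min(),k.max(),p,(p-t)@T)
p=px(c,248,325);print('fingertip tool',(p-t)@T)
```

```text
[111  55  52] [119  98  58] 0.264126Traceback (most recent call last):
  File "<stdin>", line 7, in <module>
    return umr_minimum(a, axis, None, out, keepdims, initial, where)
ValueError: zero-size array to reduction operation minimum which has no identity
```

```bash
cat > tip.py <<'E'
from h import *
np.set_printoptions(precision=4,suppress=True)
c=env.read_camera('wrist')
im=c['pixels'].astype(int)
m=(im[...,0]-im[...,1]>35)&(im[...,0]<1.3*255); m[:90]=0;m[140:]=0;m[:,:315]=0;m[:,355:]=0
s=env.get_state(); T=Rq(s['orientation']); t=np.array(s['tcp_pos'])
rr,cc=np.nonzero(m); print(len(rr))
Q=np.array([px(c,a,k) for a,k in zip(rr,cc) if c['depth'][a,k]>0]);Q=Q[Q[:,2]>.07]; print(Q.mean(0))
L=(Q-t)@T; print('red tool frame',L.mean(0),L.min(0),L.max(0))
for r in (10,60,75,100):
    k=np.nonzero((abs(np.arange(640)-335)<30)&(im[r,:,0]-im[r,:,2]>40))[0]
    if len(k): p=px(c,r,k.mean()); print(r,k.min(),k.max(),p,(p-t)@T)
p=px(c,248,325);print('fingertip tool',(p-t)@T)
E
python3 tip.py
```

```text
229
[ 0.6154 -0.1007  0.0963]
red tool frame [0.0699 0.0087 0.1256] [0.0633 0.0016 0.1227] [0.076  0.016  0.1306]
10 330 344 [ 0.6309 -0.0135  0.097 ] [0.1585 0.0098 0.125 ]
60 329 343 [ 0.6244 -0.0511  0.0956] [0.1203 0.0095 0.1264]
75 329 342 [ 0.622  -0.0632  0.0959] [0.108  0.0092 0.126 ]
100 328 341 [ 0.6179 -0.0842  0.0957] [0.0866 0.0085 0.1263]
fingertip tool [ 0.011  -0.0001 -0.0218]
```

```bash
python3 -m creep '{"hand":[0,0,0,0,0],"delta_pos":[[0,0.002,0.036],[0,0.002,0.036],[0,0.002,0.036],[0,0.003,0.036],[0,0.002,0.036]],"turn":[0.2,0,0,0,0]}'
python3 -m creep '{"hand":[0,0,0,0,0],"delta_pos":[[0.015,0,0],[0.015,0,0],[0.014,0,0],[0.012,0,0],[0,0,0]],"turn":[0,0,0,0,0]}'
python3 - <<'E'
from h import *
c=shot('wrist','wrist3.png');shot('scene','scene3.png')
E
```

```text
clock: 5.38
tcp_pos: [0.6037, -0.1709, 0.0776]
orientation: [0.0, 0.769, 0.639, 0.0]
wrist_force: [1.1, -0.5, 0.9]
finger_gap: 0.0001
clock: 5.8
tcp_pos: [0.6143, -0.1237, 0.0808]
orientation: [0.001, 0.767, 0.641, 0.001]
wrist_force: [0.5, -0.0, 0.5]
finger_gap: -0.0002
```

View pics/wrist3.png

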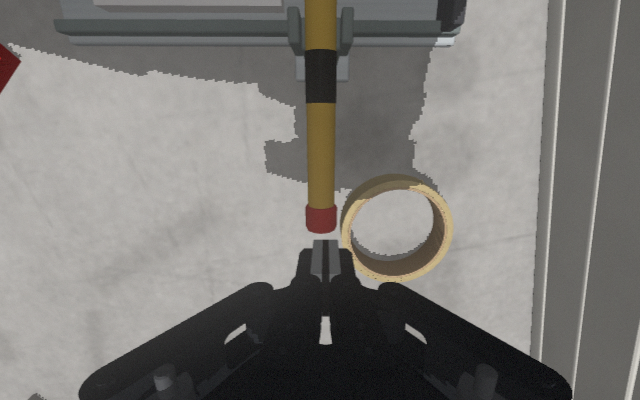

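```bash
python3 -m creep '{"hand":[0,0,0,0,0],"delta_pos":[[0.003,0,0],[0.002,0,0],[0,0,0],[0,0,0],[0,0,0]],"turn":[0,0,0,0,0]}'
python3 -m creep '{"hand":[0,0,0,0,0],"delta_pos":[[0.003,0,0],[0,0,0],[0,0,0],[0,0,0],[0,0,0]],"turn":[0,0,0,0,0]}'
python3 -m creep '{"hand":[0,0,0,0,0],"delta_pos":[[0.003,0,0],[0,0,0],[0,0,0],[0,0,0],[0,0,0]],"turn":[0,0,0,0,0]}'
```

```text
clock: 6.32
tcp_pos: [0.6133, -0.122, 0.0782]
orientation: [-0.0, 0.768, 0.64, -0.0]
wrist_force: [-0.0, -0.2, -0.1]
finger_gap: -0.0001
clock: 6.73
tcp_pos: [0.6138, -0.1194, 0.0782]
orientation: [0.0, 0.768, 0.64, -0.0]
wrist_force: [-0.1, -0.7, 0.4]
finger_gap: 0.0001
clock: 7.15
tcp_pos: [0.6143, -0.117, 0.0783]
orientation: [0.0, 0.768, 0.64, -0.0]
wrist_force: [0.8, -0.3, 0.4]
finger_gap: -0.0004
```

```bash
python3 -m creep '{"hand":[0,0,0,0,0],"delta_pos":[[0.003,0,0],[0,0,0],[0,0,0],[0,0,0],[0,0,0]],"turn":[0,0,0,0,0]}'
python3 -m creep '{"hand":[0,0,0,0,0],"delta_pos":[[0.002,0,0],[0,0,0],[0,0,0],[0,0,0],[0,0,0]],"turn":[0,0,0,0,0]}'
python3 - <<'E'
from h import *
c=shot('wrist','wrist4.png')
E
```

```text
clock: 7.57
tcp_pos: [0.6144, -0.1166, 0.0784]
orientation: [0.001, 0.768, 0.64, -0.001]
wrist_force: [-0.7, -5.8, 0.3]
finger_gap: -0.0001
clock: 7.98
tcp_pos: [0.6144, -0.1165, 0.0784]
orientation: [0.002, 0.769, 0.639, -0.002]
wrist_force: [-3.6, -9.9, -1.0]
finger_gap: -0.0
```

View pics/wrist4.png

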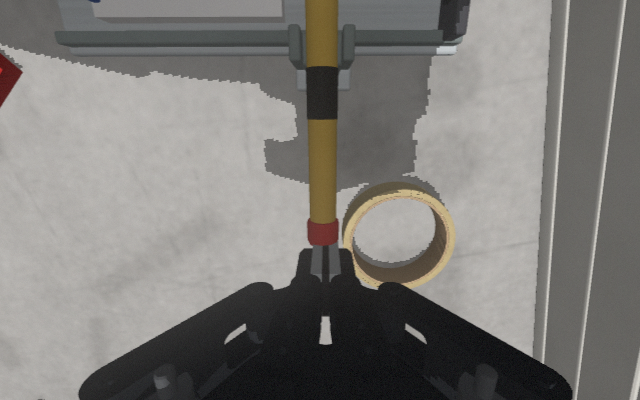

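Contact at 10 N, about 3 N/mm. Now I'll move up while keeping the end pressed.

```bash
python3 -m creep '{"hand":[0,0,0,0,0],"delta_pos":[[0,0,-0.008],[0.001,0,-0.008],[0.001,0,-0.008],[0.001,0,-0.008],[0.001,0,-0.008]],"turn":[0,0,0,0,0]}'
python3 - <<'E'
from h import *
c=shot('wrist','wrist5.png')
c=shot('scene','scene5.png')
cv2.imwrite('pics/scene5c.png',cv2.resize(c['pixels'][120:280,200:420,::-1],None,fx=3,fy=3))
E
```

```text
clock: 8.45
tcp_pos: [0.6148, -0.1142, 0.1108]
orientation: [0.002, 0.769, 0.639, -0.003]
wrist_force: [-3.2, -12.8, 0.4]
finger_gap: -0.0
```

View pics/wrist5.png

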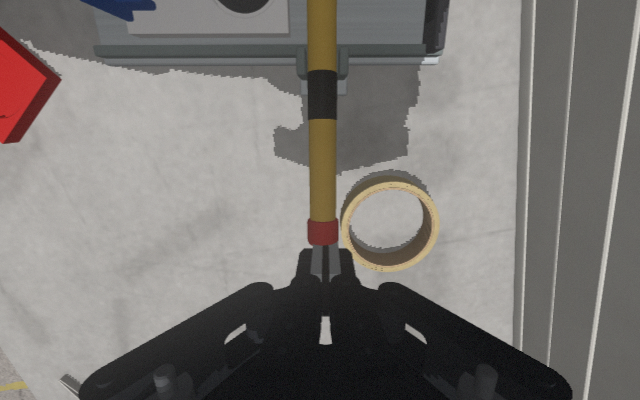

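View pics/scene5c.png

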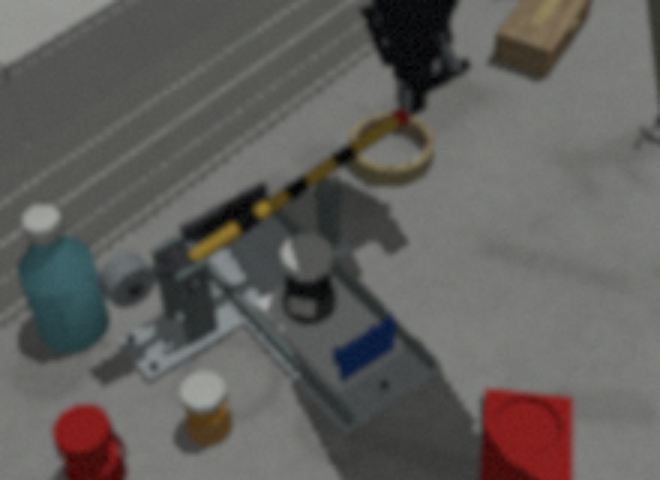

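```bash
python3 -m creep '{"hand":[0,0,0,0,0],"delta_pos":[[0.0015,0,-0.01],[0.002,0,-0.01],[0.002,0,-0.01],[0.0025,0,-0.01],[0.003,0,-0.01]],"turn":[0,0,0,0,0]}'
python3 - <<'E'
from h import *
c=shot('wrist','wrist6.png')
E
```

```text
clock: 8.97
tcp_pos: [0.6164, -0.1056, 0.1513]
orientation: [0.003, 0.769, 0.639, -0.003]
wrist_force: [-3.8, -12.4, 3.0]
finger_gap: -0.0001
```

View pics/wrist6.png

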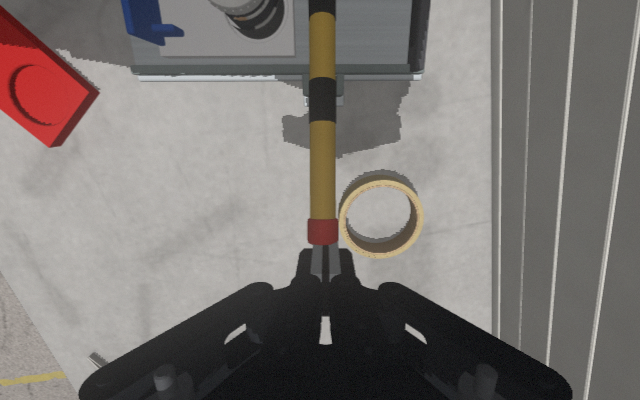

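```bash
python3 -m creep '{"hand":[0,0,0,0,0],"delta_pos":[[0.003,0,-0.01],[0.0035,0,-0.01],[0.004,0,-0.01],[0.0045,0,-0.01],[0.005,0,-0.01]],"turn":[0,0,0,0,0]}'
python3 - <<'E'
from h import *
c=shot('wrist','wrist7.png')
c=shot('scene','scene7.png')
cv2.imwrite('pics/scene7c.png',cv2.resize(c['pixels'][100:280,200:440,::-1],None,fx=3,fy=3))
E
```

```text
clock: 9.43
tcp_pos: [0.6194, -0.0898, 0.1919]
orientation: [0.003, 0.769, 0.639, -0.003]
wrist_force: [-4.0, -12.1, 5.5]
finger_gap: 0.0
```

View pics/wrist7.png

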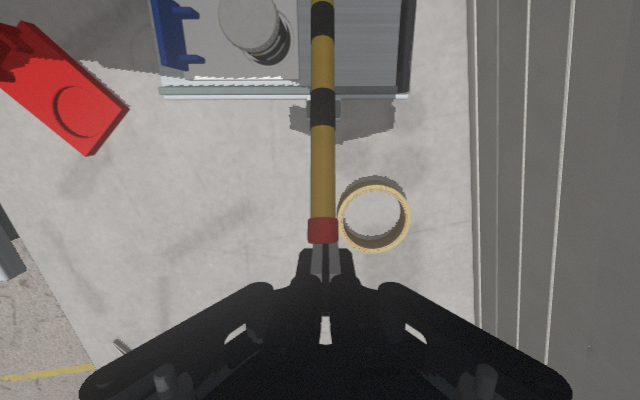

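View pics/scene7c.png

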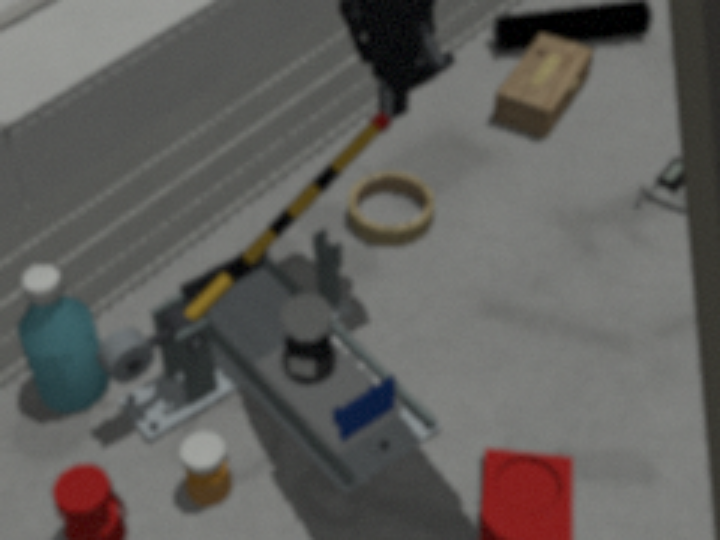

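```bash
python3 -m creep '{"hand":[0,0,0,0,0],"delta_pos":[[0.0045,0,-0.01],[0.0055,0,-0.01],[0.006,0,-0.01],[0.0065,0,-0.01],[0.0075,0,-0.01]],"turn":[0,0,0,0,0]}'
python3 -m creep '{"hand":[0,0,0,0,0],"delta_pos":[[0.0075,0,-0.01],[0.0075,0,-0.009],[0.007,0,-0.0075],[0.007,0,-0.0075],[0.0065,0,-0.006]],"turn":[0,0,0,0,0]}'
python3 - <<'E'
from h import *
c=shot('wrist','wrist8.png')
c=shot('scene','scene8.png')
cv2.imwrite('pics/scene8c.png',cv2.resize(c['pixels'][80:280,200:440,::-1],None,fx=3,fy=3))
E
```

```text
clock: 9.95
tcp_pos: [0.6238, -0.0653, 0.2322]
orientation: [0.003, 0.769, 0.639, -0.002]
wrist_force: [-3.7, -9.3, 7.1]
finger_gap: 0.0001
clock: 10.37
tcp_pos: [0.6291, -0.0365, 0.2648]
orientation: [0.003, 0.769, 0.64, -0.001]
wrist_force: [-4.5, -9.0, 9.0]
finger_gap: -0.0001
```

View pics/wrist8.png

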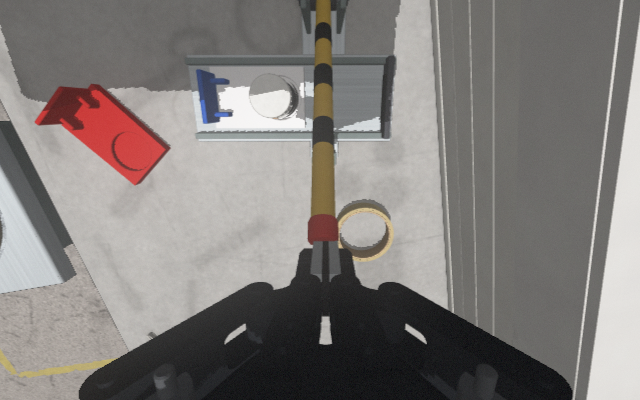

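View pics/scene8c.png

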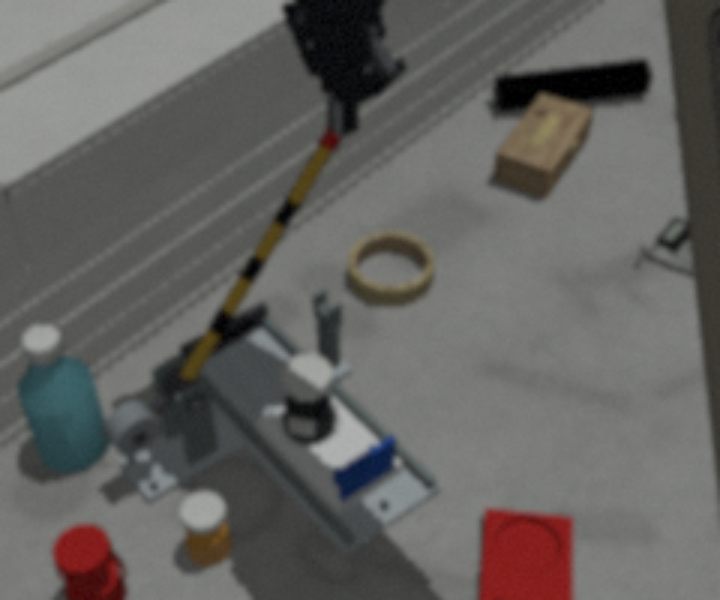

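```bash
python3 -m creep '{"hand":[0,0,0,0,0],"delta_pos":[[0.005,0,-0.0055],[0.005,0,-0.0055],[0.0055,0,-0.005],[0.0055,0,-0.005],[0.0055,0,-0.005]],"turn":[0,0,0,0,0]}'
python3 -m creep '{"hand":[0,0,0,0,0],"delta_pos":[[0.006,0,-0.005],[0.006,0,-0.0045],[0.006,0,-0.0045],[0.006,0,-0.004],[0.006,0,-0.004]],"turn":[0,0,0,0,0]}'
python3 - <<'E'
from h import *
c=shot('wrist','wrist9.png')
c=shot('scene','scene9.png')
cv2.imwrite('pics/scene9c.png',cv2.resize(c['pixels'][80:280,200:440,::-1],None,fx=3,fy=3))
E
```

```text
clock: 10.88
tcp_pos: [0.6331, -0.0139, 0.2844]
orientation: [0.001, 0.768, 0.64, -0.0]
wrist_force: [-1.6, -3.4, 3.5]
finger_gap: -0.0001
clock: 11.3
tcp_pos: [0.6377, 0.011, 0.3012]
orientation: [0.0, 0.768, 0.64, 0.0]
wrist_force: [-2.2, -2.5, 4.1]
finger_gap: -0.0003
```

View pics/wrist9.png

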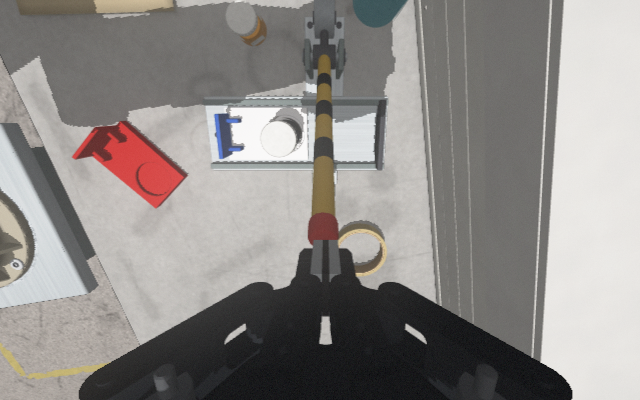

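View pics/scene9c.png

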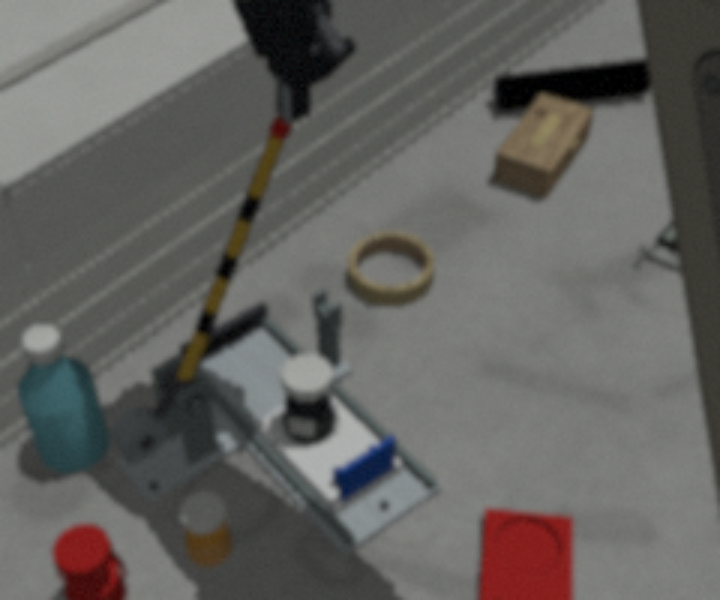

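```bash
python3 -m creep '{"hand":[0,0,0,0,0],"delta_pos":[[0.006,0,-0.0035],[0.006,0,-0.0035],[0.006,0,-0.003],[0.006,0,-0.003],[0.005,0,-0.002]],"turn":[0,0,0,0,0]}'
python3 -m creep '{"hand":[0,0,0,0,0],"delta_pos":[[0.005,0,-0.001],[0,0,0],[0,0,0],[0,0,0],[0,0,0]],"turn":[0,0,0,0,0]}'
python3 - <<'E'
from h import *
c=shot('wrist','wrist10.png')
c=shot('scene','scene10.png')
cv2.imwrite('pics/scene10c.png',cv2.resize(c['pixels'][80:280,200:440,::-1],None,fx=3,fy=3))
E
```

```text
clock: 11.82
tcp_pos: [0.6419, 0.0341, 0.3132]
orientation: [0.0, 0.768, 0.641, 0.0]
wrist_force: [-1.9, -2.7, 6.0]
finger_gap: 0.0001
clock: 12.23
tcp_pos: [0.6426, 0.0374, 0.3146]
orientation: [0.001, 0.768, 0.641, 0.0]
wrist_force: [-2.6, -3.6, 9.0]
finger_gap: -0.0002
```

View pics/scene10c.png

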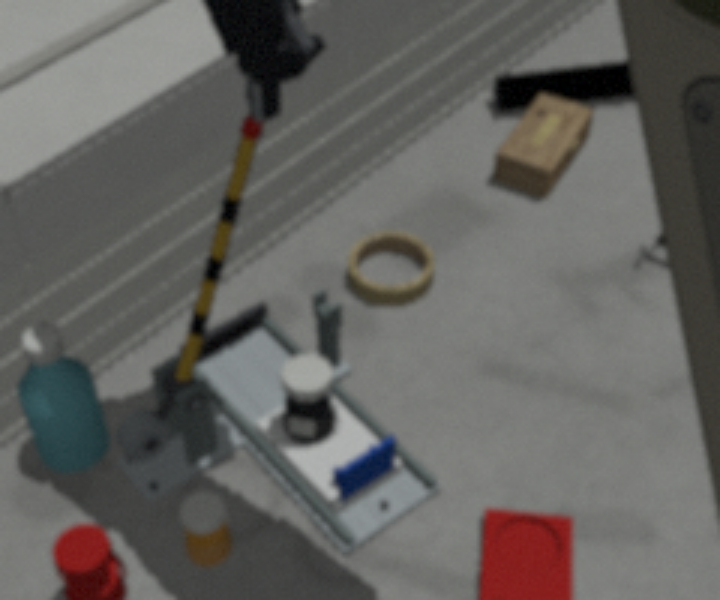

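```bash
python3 -m creep '{"hand":[0,0,0,0,0],"delta_pos":[[-0.001,0,-0.003],[-0.001,0,-0.004],[-0.002,0,-0.005],[-0.002,0,-0.006],[-0.002,0,-0.006]],"turn":[0,0,0,0,0]}'
python3 -m creep '{"hand":[0,0,0,0,0],"delta_pos":[[0,0,0],[0,0,0],[0,0,0],[0,0,0],[0,0,0]],"turn":[0,0,0,0,0]}'
python3 - <<'E'
from h import *
c=shot('wrist','wrist11.png')
c=shot('scene','scene11.png')
cv2.imwrite('pics/scene11c.png',cv2.resize(c['pixels'][80:280,200:440,::-1],None,fx=3,fy=3))
E
```

```text
clock: 12.75
tcp_pos: [0.6413, 0.0311, 0.3326]
orientation: [-0.0, 0.768, 0.641, -0.0]
wrist_force: [-0.2, 0.5, 0.1]
finger_gap: 0.0003
clock: 13.17
tcp_pos: [0.6412, 0.0309, 0.3323]
orientation: [-0.0, 0.768, 0.64, -0.0]
wrist_force: [0.1, 0.7, -0.7]
finger_gap: -0.0001
```

View pics/scene11c.png

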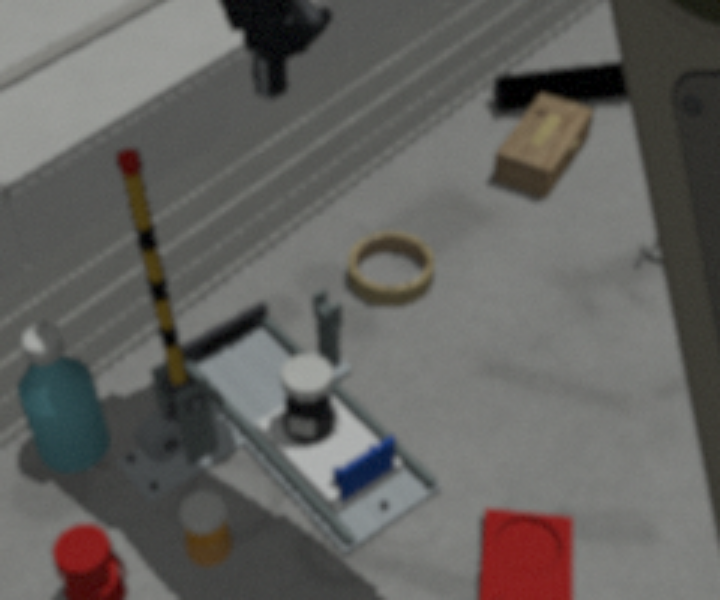

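View pics/wrist11.png

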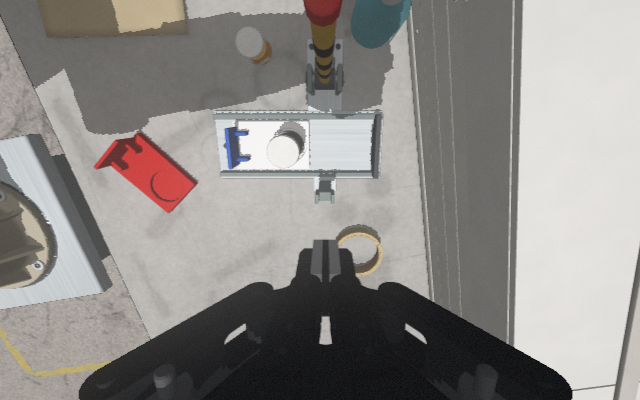

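The barrier is upright, with its red tip at scene crop (160,128). The blue plate is at wrist (148,229), and the jar stands at (148,285). Next I measure the plate.

```bash
cat > plate.py <<'E'
from h import *
np.set_printoptions(precision=4,suppress=True)
c=env.read_camera('wrist'); im=c['pixels'].astype(int)
s=env.get_state(); T=Rq(s['orientation']); t=np.array(s['tcp_pos'])
m=(im[...,2]-im[...,0]>40); m[:90]=0;m[215:]=0;m[:,330:]=0
rr,cc=np.nonzero(m); Q=np.array([px(c,a,k) for a,k in zip(rr,cc) if c['depth'][a,k]>0])
L=(Q-t)@T; k=(Q[:,2]>.055); print(len(Q),'top of plate world',Q[k].mean(0),Q[k].max(0)); L=L[k]
print('tool',L.mean(0),L.min(0),L.max(0),np.percentile(L[:,1],[5,50]))
for d in env.pinpoint('wrist','push_plate')[:3]:
    p=pz(c,*d['location'],.043); print(d,p,(p-t)@T)
l=cv2.fitLine(L[L[:,1]<np.median(L[:,1])+.004][:,:2].astype(np.float32),cv2.DIST_HUBER,0,.01,.01).ravel(); print('line',l)
E
python3 plate.py
```

```text
254 top of plate world [0.5036 0.08   0.0645] [0.5107 0.1084 0.0666]
tool [ 0.0236 -0.1442  0.268 ] [-0.0066 -0.1473  0.266 ] [ 0.0521 -0.1411  0.2709] [-0.1466 -0.1441]
{'location': [148.6, 115.1], 'score': 0.93} [0.3226 0.1092 0.043 ] [ 0.0198 -0.3274  0.2896]
{'location': [248.3, 356.7], 'score': 0.7} [ 0.667  -0.1288  0.043 ] [-0.1525  0.0541  0.2895]
{'location': [147.1, 230.6], 'score': 0.55} [0.5    0.0791 0.043 ] [ 0.022  -0.1475  0.2896]
line [ 1.      0.0026  0.0236 -0.1442]
```

```bash
python3 -m creep '{"hand":[0,0,0,0,0],"delta_pos":[[0.003,-0.03,0],[0.003,-0.03,0],[0.003,-0.03,0],[0.003,-0.03,0],[0.003,-0.03,0]],"turn":[0,0,0,0,0]}'
python3 -m creep '{"hand":[0,0,0,0,0],"delta_pos":[[0.003,-0.03,0.015],[0.003,-0.03,0.025],[0.0025,-0.025,0.035],[0.003,0,0.035],[0.002,0,0.035]],"turn":[0,0,0,0,0]}'
python3 -m creep '{"hand":[0,0,0,0,0],"delta_pos":[[0,0,0.035],[0,0,0.03],[0,0,0],[0,0,0],[0,0,0]],"turn":[0,0,0,0,0]}'
sed -i 's/m\[215:\]=0/m[330:]=0/; s/m\[:90\]=0/m[:20]=0/;s/330:\]=0$/460:]=0/' plate.py; python3 plate.py
python3 - <<'E'
from h import *
c=shot('wrist','wrist12.png')
E
```

```text
clock: 13.78
tcp_pos: [0.5242, 0.0645, 0.3325]
orientation: [0.0, 0.768, 0.64, -0.0]
wrist_force: [-0.1, -0.7, 0.3]
finger_gap: 0.0006
clock: 14.2
tcp_pos: [0.4594, 0.0876, 0.2164]
orientation: [0.001, 0.768, 0.641, 0.001]
wrist_force: [0.8, -0.4, 0.7]
finger_gap: -0.0
clock: 14.62
tcp_pos: [0.4613, 0.0871, 0.1661]
orientation: [0.001, 0.768, 0.64, 0.001]
wrist_force: [0.3, 0.1, 0.6]
finger_gap: -0.0
539 top of plate world [0.5026 0.0795 0.064 ] [0.5104 0.108  0.0662]
tool [-0.0002  0.0412  0.1026] [-0.0294  0.0385  0.1004] [0.0287 0.0448 0.1083] [0.0387 0.0411]
{'location': [191.8, 364.9], 'score': 0.9} [0.5003 0.0781 0.043 ] [-0.002   0.0391  0.1236]
{'location': [194.7, 184.2], 'score': 0.69} [0.3191 0.1082 0.043 ] [-0.005  -0.1446  0.1231]
line [ 1.      0.0016 -0.0002  0.0412]
```

View pics/wrist12.png

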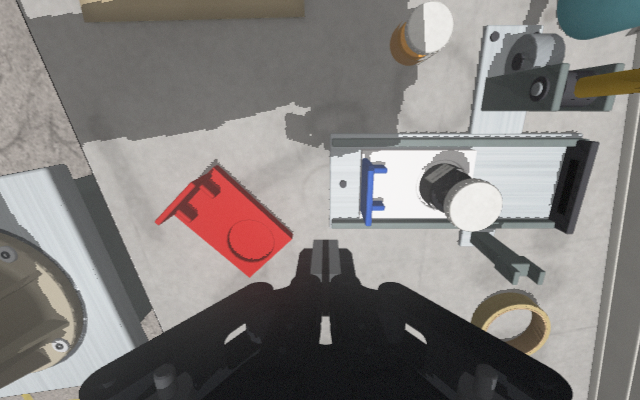

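```bash
python3 -m creep '{"hand":[0,0,0,0,0],"delta_pos":[[0,0,0.03],[0,0,0.035],[0,0,0.035],[0,0,0.03],[0,0,0.024]],"turn":[0,0,0,0,0]}'
python3 -m creep '{"hand":[0,0,0,0,0],"delta_pos":[[0,0.005,0],[0,0.005,0],[0,0.005,0],[0,0.005,0],[0,0,0]],"turn":[0,0,0,0,0]}'
python3 - <<'E'
from h import *
c=shot('wrist','wrist13.png')
E
```

```text
clock: 15.18
tcp_pos: [0.4608, 0.0871, 0.0409]
orientation: [0.0, 0.768, 0.64, 0.0]
wrist_force: [0.4, 1.1, 0.0]
finger_gap: 0.0
clock: 15.6
tcp_pos: [0.4791, 0.084, 0.0433]
orientation: [0.001, 0.768, 0.64, 0.002]
wrist_force: [1.0, -1.2, 0.4]
finger_gap: -0.0002
```

View pics/wrist13.png

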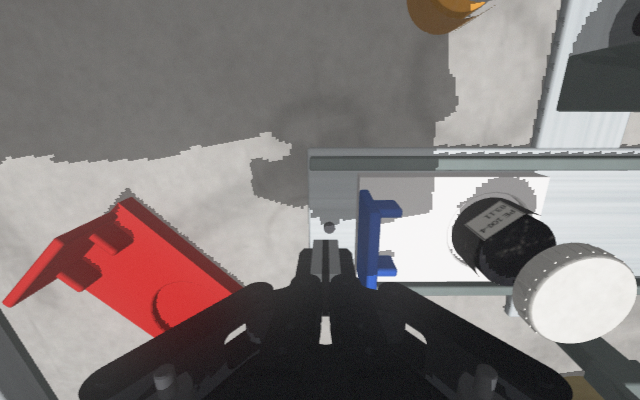

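```bash
python3 -m creep '{"hand":[0,0,0,0,0],"delta_pos":[[0,0.002,0],[0,0.002,0],[0,0.002,0],[0,0.002,0],[0,0.002,0]],"turn":[0,0,0,0,0]}'
python3 -m creep '{"hand":[0,0,0,0,0],"delta_pos":[[0,0.002,0],[0,0.002,0],[0,0.002,0],[0,0.002,0],[0,0.002,0]],"turn":[0,0,0,0,0]}'
python3 - <<'E'
from h import *
c=shot('wrist','wrist14.png')
c=shot('scene','scene14.png')
cv2.imwrite('pics/scene14c.png',cv2.resize(c['pixels'][80:280,200:440,::-1],None,fx=3,fy=3))
E
```

```text
clock: 16.07
tcp_pos: [0.4841, 0.0828, 0.0415]
orientation: [0.0, 0.768, 0.64, -0.0]
wrist_force: [-0.7, -0.5, -0.6]
finger_gap: -0.0002
clock: 16.48
tcp_pos: [0.4912, 0.0814, 0.0413]
orientation: [-0.001, 0.768, 0.641, -0.001]
wrist_force: [-2.4, 0.6, 1.8]
finger_gap: 0.0001
```

View pics/wrist14.png

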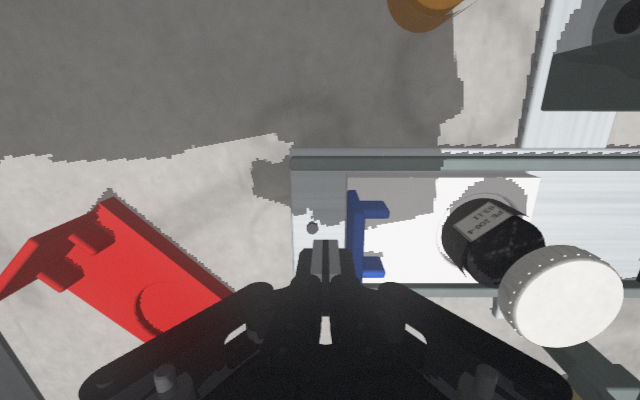

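View pics/scene14c.png

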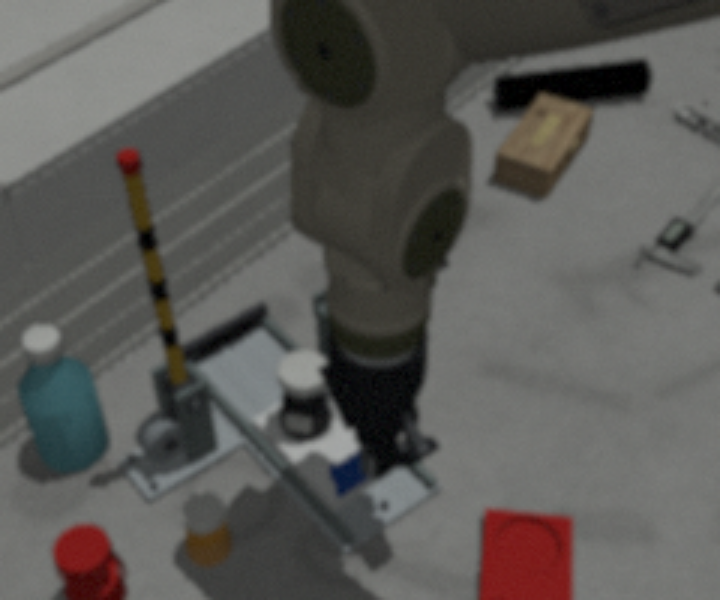

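Run:
```python
from h import *
np.set_printoptions(precision=3,suppress=True)
s=env.get_state(); t=np.array(s['tcp_pos']); print(s['joint_pos'])
T=Rq(s['orientation'])
for cam in('scene','top'):
    c=shot(cam,cam+'15.png')
    d=c['depth']; rr,cc=np.nonzero(d>0); D=d[rr,cc]
    P=np.c_[(cc-c['cx'])/c['fx']*D,(rr-c['cy'])/c['fy']*D,D]@Rq(c['orientation']).T+np.array(c['origin'])
    L=(P-t)@T
    for a,b in((.1,.15),(.15,.2),(.2,.25),(.25,.3),(.3,.36),(.36,.45)):
        k=(P[:,2]>a)&(P[:,2]<b)&(abs(L[:,0])<.16)&(L[:,1]<.12)&(L[:,1]>-.3)
        k&=~((L[:,0]>.06)&(L[:,1]>.1))
        if k.sum()>5: print(cam,a,b,k.sum(),'x(gate y)',L[k,0].min(),L[k,0].max(),'y(gate x)',L[k,1].min(),L[k,1].max())
```

```text
[ 0.003  0.302 -0.445  0.824 -0.     1.754]
scene 0.1 0.15 357 x(gate y) -0.014645015623558437 0.017589290032572914 y(gate x) -0.0621184509104507 0.059921354952699735
scene 0.15 0.2 288 x(gate y) -0.02786472935304926 0.03602375293656599 y(gate x) -0.05071660443596041 0.014284859340346609
scene 0.2 0.25 496 x(gate y) -0.03276656342194552 0.03628147952754417 y(gate x) -0.039237377243282516 0.023858229047674154
scene 0.25 0.3 580 x(gate y) -0.045938069025030205 0.03648594939978574 y(gate x) -0.038995365803417434 0.026010812616756123
scene 0.3 0.36 870 x(gate y) -0.050338086512306895 0.04815447607551678 y(gate x) -0.05337237183970616 0.03290581867092933
scene 0.36 0.45 2288 x(gate y) -0.05094069068539404 0.04773148996028476 y(gate x) -0.05221806481677345 0.034965137817888584
top 0.36 0.45 10 x(gate y) -0.023299063246007747 -0.018503208589862537 y(gate x) 0.02544445867861299 0.048562645908252246
```

View pics/top15.png

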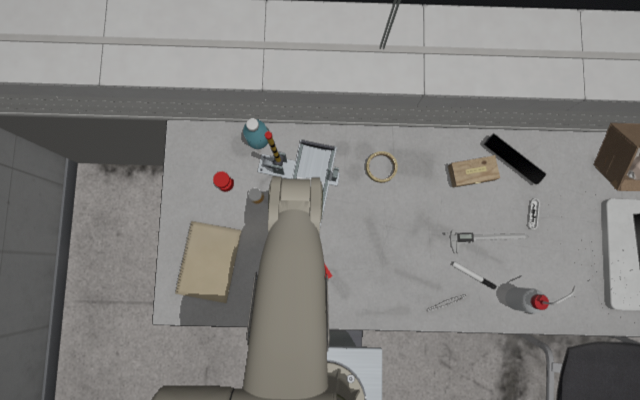

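Arm extent is ±50 mm, against the boom at +88 mm, so it is clear. Pushing the carriage.

```bash
python3 -m creep '{"hand":[0,0,0,0,0],"delta_pos":[[0,0.003,0],[0,0.004,0],[0,0.004,0],[0,0.005,0],[0,0.005,0]],"turn":[0,0,0,0,0]}'
python3 -m creep '{"hand":[0,0,0,0,0],"delta_pos":[[0,0.005,0],[0,0.005,0],[0,0.005,0],[0,0.005,0],[0,0.005,0]],"turn":[0,0,0,0,0]}'
python3 - <<'E'
from h import *
c=shot('wrist','wrist16.png')
E
```

```text
clock: 17.1
tcp_pos: [0.509, 0.0782, 0.0414]
orientation: [0.0, 0.768, 0.64, 0.0]
wrist_force: [-1.9, 0.0, -1.8]
finger_gap: 0.0002
clock: 17.52
tcp_pos: [0.5285, 0.0746, 0.0414]
orientation: [0.0, 0.768, 0.64, -0.0]
wrist_force: [-1.1, 0.5, -1.1]
finger_gap: -0.0002
```

View pics/wrist16.png

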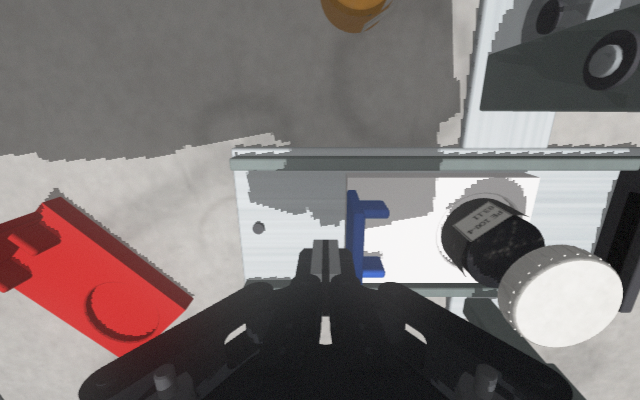

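```bash
python3 -m creep '{"hand":[0,0,0,0,0],"delta_pos":[[0,0.005,0],[0,0.005,0],[0,0.005,0],[0,0.005,0],[0,0.005,0]],"turn":[0,0,0,0,0]}'
python3 -m creep '{"hand":[0,0,0,0,0],"delta_pos":[[0,0.005,0],[0,0.005,0],[0,0.005,0],[0,0.005,0],[0,0.005,0]],"turn":[0,0,0,0,0]}'
python3 - <<'E'
from h import *
c=shot('wrist','wrist17.png');shot('scene','scene17.png')
E
```

```text
clock: 17.98
tcp_pos: [0.5482, 0.0711, 0.0415]
orientation: [0.0, 0.768, 0.64, -0.0]
wrist_force: [-2.4, 1.2, 1.1]
finger_gap: -0.0006
clock: 18.4
tcp_pos: [0.5678, 0.0675, 0.0415]
orientation: [0.0, 0.768, 0.64, -0.0]
wrist_force: [-2.7, -0.0, 1.4]
finger_gap: -0.0001
```

View pics/wrist17.png

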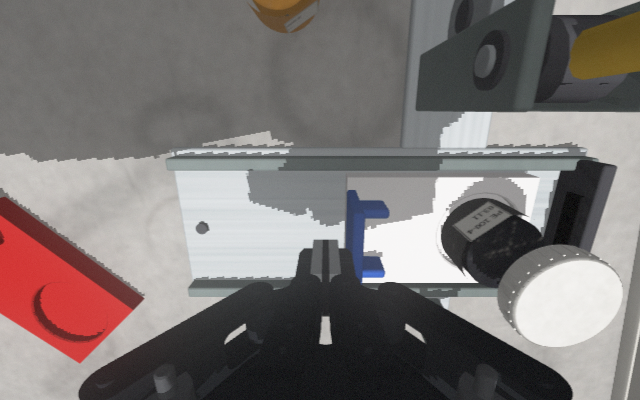

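View pics/scene17.png

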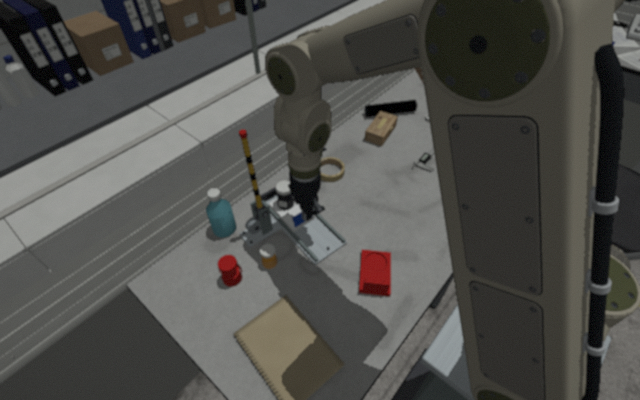

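Carriage tracks cleanly, about 20 mm left. The approach to the stop is slower.

```bash
python3 -m creep '{"hand":[0,0,0,0,0],"delta_pos":[[0,0.004,0],[0,0.004,0],[0,0.003,0],[0,0.003,0],[0,0.003,0]],"turn":[0,0,0,0,0]}'
python3 -m creep '{"hand":[0,0,0,0,0],"delta_pos":[[0,0.002,0],[0,0.002,0],[0,0.002,0],[0,0.001,0],[0,0.001,0]],"turn":[0,0,0,0,0]}'
python3 - <<'E'
from h import *
c=shot('wrist','wrist18.png')
E
```

```text
clock: 18.92
tcp_pos: [0.581, 0.0651, 0.0415]
orientation: [-0.0, 0.768, 0.64, -0.0]
wrist_force: [-3.1, 0.7, 1.9]
finger_gap: -0.0001
clock: 19.33
tcp_pos: [0.5872, 0.0639, 0.0414]
orientation: [-0.0, 0.768, 0.64, -0.0]
wrist_force: [-4.3, -0.0, 2.1]
finger_gap: 0.0001
```

View pics/wrist18.png

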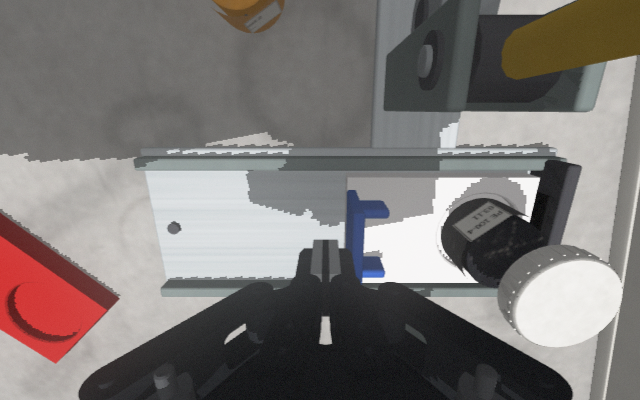

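```bash
python3 -m creep '{"hand":[0,0,0,0,0],"delta_pos":[[0,0.001,0],[0,0.001,0],[0,0.001,0],[0,0,0],[0,0,0]],"turn":[0,0,0,0,0]}'
python3 -m creep '{"hand":[0,0,0,0,0],"delta_pos":[[0,0.001,0],[0,0.001,0],[0,0.001,0],[0,0,0],[0,0,0]],"turn":[0,0,0,0,0]}'
```

```text
clock: 19.8
tcp_pos: [0.5877, 0.0638, 0.0414]
orientation: [-0.001, 0.768, 0.641, -0.001]
wrist_force: [-6.8, 1.4, 6.0]
finger_gap: 0.0003
clock: 20.22
tcp_pos: [0.5879, 0.0638, 0.0413]
orientation: [-0.003, 0.768, 0.641, -0.002]
wrist_force: [-12.9, 1.7, 10.7]
finger_gap: -0.0002
```

The carriage is against the stop: TCP stalled at 0.588 as predicted while the force rose. Backing off now.

```bash
python3 -m creep '{"hand":[0,0,0,0,0],"delta_pos":[[0,-0.004,0],[0,-0.006,0],[0,-0.015,0],[0,-0.02,0],[0,-0.02,0]],"turn":[0,0,0,0,0]}'
python3 -m creep '{"hand":[0,0,0,0,0],"delta_pos":[[0,-0.02,-0.02],[0,-0.02,-0.03],[0,-0.02,-0.03],[0,-0.02,-0.03],[0,-0.02,-0.03]],"turn":[0,0,0,0,0]}'
python3 -m creep '{"hand":[0,0,0,0,0],"delta_pos":[[-0.02,0,-0.02],[-0.02,0,-0.02],[-0.02,0,-0.02],[0,0,0],[0,0,0]],"turn":[0,0,0,0,0]}'
python3 - <<'E'
from h import *
np.set_printoptions(precision=4,suppress=True)
c=shot('wrist','wrist19.png')
c=shot('scene','scene19.png')
cv2.imwrite('pics/scene19c.png',cv2.resize(c['pixels'][80:280,200:440,::-1],None,fx=3,fy=3))
c=shot('top','top19.png')
for t,z in [('end_stop',.022),('push_plate',.043),('sample_jar',.016),('carriage',.008),('orange_jar',0),('tape_roll',0),('blue_bottle',0)]:
  for cam in('scene','top','wrist'):
    pass
for cam in('scene','wrist'):
  c=env.read_camera(cam)
  for t,z in [('end_stop',.022),('push_plate',.043),('sample_jar',.016),('carriage',.008),('orange_jar',0),('tape_roll',0),('blue_bottle',0)]:
    for d in env.pinpoint(cam,t)[:2]: print(cam,t,round(d['score'],2),pz(c,*d['location'],z))
E
```

```text
clock: 20.63
tcp_pos: [0.5416, 0.0722, 0.0416]
orientation: [0.001, 0.768, 0.64, 0.001]
wrist_force: [-1.3, -1.0, 0.7]
finger_gap: 0.0001
clock: 21.05
tcp_pos: [0.4622, 0.0868, 0.1547]
orientation: [0.001, 0.768, 0.64, 0.001]
wrist_force: [0.2, 0.4, -0.1]
finger_gap: 0.0002
clock: 21.47
tcp_pos: [0.4549, 0.039, 0.2024]
orientation: [0.001, 0.769, 0.64, 0.001]
wrist_force: [0.5, 0.3, -0.9]
finger_gap: 0.0001
scene end_stop 0.71 [0.7178 0.0359 0.022 ]
scene push_plate 0.71 [0.6021 0.0645 0.043 ]
scene push_plate 0.56 [0.3157 0.1037 0.043 ]
scene sample_jar 0.82 [0.6896 0.0535 0.016 ]
scene sample_jar 0.82 [0.5908 0.3048 0.016 ]
scene carriage 0.91 [0.665  0.0527 0.008 ]
scene carriage 0.69 [0.3406 0.0598 0.008 ]
scene orange_jar 0.69 [0.562 0.203 0.   ]
scene tape_roll 0.83 [ 0.6753 -0.1606  0.    ]
scene blue_bottle 0.65 [0.7425 0.2155 0.    ]
wrist end_stop 0.26 [ 0.6557 -0.1325  0.022 ]
wrist push_plate 0.74 [0.6014 0.0592 0.043 ]
wrist push_plate 0.57 [0.3194 0.1105 0.043 ]
wrist sample_jar 0.91 [0.6876 0.0467 0.016 ]
wrist carriage 0.89 [0.3461 0.059  0.008 ]
wrist carriage 0.64 [0.6592 0.051  0.008 ]
wrist orange_jar 0.78 [0.5692 0.2106 0.    ]
wrist tape_roll 0.69 [ 0.6707 -0.1467  0.    ]
```

View pics/wrist19.png

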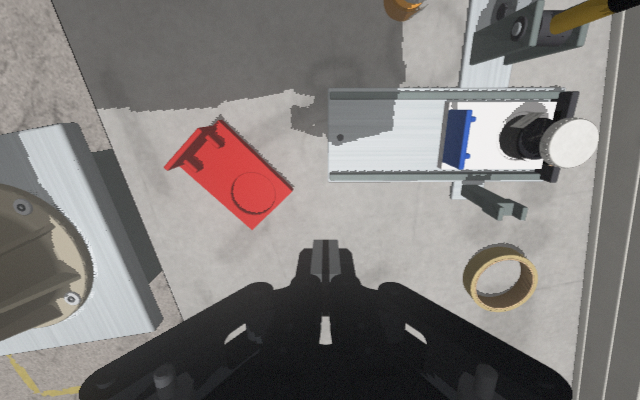

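View pics/scene19c.png

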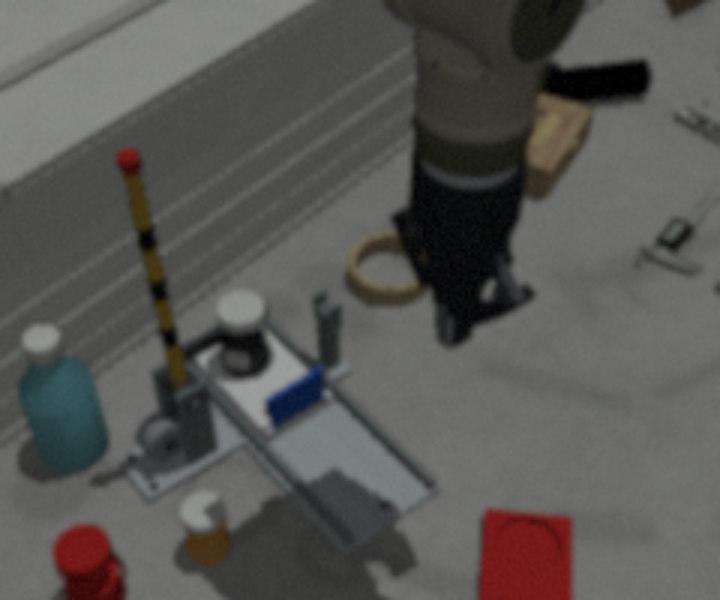

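The wrist and scene views show the front at the stop (wrist (135,560)), the jar upright, and the barrier up with its tip at scene crop (160,128). The plate-to-stop distance is about 119 mm, against 120 mm expected. Handing in.

```bash
python3 -c "
from workcell import env
print(env.hand_in()); print(env.get_state()['wrist_force'])"
```

```text
the job is handed in; nothing more can be done
None
the job is handed in; nothing more can be done
```

The job is handed in after about 21.5 s of robot time: the barrier is up and the white carriage is against the end stop with the jar standing in it. The system gave no verdict, so this rests on my own checks.

- **Barrier:** The tool could only point down, so I pressed the closed fingertips against the barrier's free end and followed its arc upward. The first part was carried by friction at about 10–13 N. I let go at about 1.17 rad and it swung up by itself. I have no direct reading of its angle or swing speed. In the pictures it stands just past upright and has not moved since.
- **Carriage:** I pushed it by the blue plate for about 100 mm at 2–4 N until it stalled at the predicted spot and the force rose to about 13 N. I then backed the arm well clear.
- **Last checks:**
  - The distance from plate to stop measured about 119 mm, against 120 mm expected.
  - The jar is upright.
  - The orange jar, tape and bottle are within about 10 mm of their first readings. That is about the scatter of these detections, and the arm never came near them.
- **Disagreements:** The wrist camera's end-stop reading (score 0.26) was clearly wrong, so I ignored it. The push plate search sometimes ranked the red look-alike first, so I chose by the picture instead. The red look-alike was not touched.

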